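Hang the rectangular glassware basket on the drain stand

ROBOT

A 6-joint arm with a two-finger parallel gripper is mounted at the origin on the work surface. World frame = base frame: x ahead of the robot, y to its left, z up, the work surface at z = 0. Lengths are in mm, angles in rad, forces in N, time in s.
With the tool pointing down it reaches from about 275 to 825 mm from the base axis. Payload 5.2 kg.
Tool frame: the origin (TCP) lies midway between the tips of the shut fingers; the grasp point (between the pads) lies 19 mm behind it; z points along the fingers, y is the line along which they close (so a half turn about z gives the same grasp; the last joint's range is limited). The gripper opens to 93 mm and grips with 3 to 60 N. Pads are 15 mm wide; open, the fingers measure 128 mm over their backs; the gripper's body (75 mm by 188 mm) begins 65 mm behind the grasp point.
Start: joints at [-1.307, 0.259, 1.535, -0, 1.348, -0.203], TCP at [247.537, -491.152, 187.653] pointing down, gripper open.
Joint ranges: [-3.14, 3.14], [-0.91, 2.08], [0.19, 2.58], [-1.22, 4.36], [0.22, 2.71], [-3.12, 3.12]. Speed limits (rad/s): [2.57, 2.57, 3.14, 3.14, 3.14, 3.14].

INTERFACE

Orientations are given as a rotation vector (axis times angle).
In Python, from bench import env, camera, nets gives the robot as it stands.
- The arm moves only by the tool carry_out, never from a script. Its argument "motion" is a list of rows, each an object of numbers: "jaw": the finger opening in mm, from 0 to 93; "dx", "dy", "dz": the shift along the tool's x, y, z in units of 0.025 m (1.0 is 0.025 m); "twist": the turn about the tool's z in units of 0.08 rad (1.0 is 0.08 rad). A call has 1 to 12 rows; each row shifts and turns the commanded pose from where the row before left it, along the tool's axes as they then stand; what a row does not reach is not made up. A row lasts 1/10 s, in which the tool goes at most 50 mm and 8.59 degrees, less where a joint would pass 70% of its speed; a pose out of reach is approached as far as the arm can. A call with a number of a shift or a turn outside -1 to 1 is refused whole. A call with a gripper value outside its range is refused whole. The fingers move at their own pace and stop on an object; "newtons" is the grip in N (left out, the last holds). Time passes only in rows, so rows that do not move let the fingers close. It gives the time, the measured TCP pose, the force, the opening and the grip force at its end, in the units of the state.
- env.get_obs(): the state, without advancing time (a new reading comes with each control period).
- camera(name): name is "side" or "top"; returns a dict with "img" (480x640x3 uint8, red, green, blue), "range_z" (480x640 float32, mm along the optical axis (not along the pixel's ray), 0 where there is no reading), "fx", "fy", "cx", "cy" (pixels), "xyz" and "orientation" of the camera in the world. Camera axes: x right, y down, z forward; pixel columns grow to the right and rows downward; lengths in mm; the calibration is good to about 2 mm. A picture is of the moment at which its call begins.
- env.finish_job(): hands the job in; it is judged then, once.
Trained networks look in a picture, given as the dict that the camera call returned (one of the last four; its "shot" number tells which), for a name from the list of things; names that differ only in an ending like _2 or _b are one class to them, and where a whole thing is asked for, a point or a joint stands for the part that bears it (a point fixed in the world has none). Each returns a list of dicts, best first, with "conf" (0 to 1); they miss things now and then, are a little off and sometimes report something else, mostly with a low value. They report only what shows in the picture. A call takes as long as a camera call. They do not tell look-alikes from the thing itself.
- nets.search_frame(thing, picture): "point" ([x, y, z] in mm, in world coordinates, good to about 4 mm: the middle of the surface that is visible of it).
- nets.mark_of(thing, picture): "point" ([x, y, z] in mm, in world coordinates, good to about 4 mm: a listed point, or the origin of a listed thing).
The state is a dict: "time_s": time; "joints": joint angles; "joint_vel": joint speeds; "effort": joint torques, N m; "eef_pos": TCP position; "eef_rot": TCP orientation; "contact_force": force on the tool from outside, world axes, zero at the start; "wrist_torque": the same for the moment, N m; "grip_width": finger opening in mm; "finger_force": force on a finger pad.
Only numpy, scipy, OpenCV 4.12 (cv2) and the standard library are available. Lean on these libraries where they do the work, as an engineer would, in place of code of your own. Each camera call takes 0.05 s, during which the arm holds its last target. There are 200 camera calls.

TASK

Hang the empty rectangular wire basket by its handle on the drain stand's double hook, so that the handle bar lies across both prongs, behind their upturned tips, and the basket hangs level above the drip tray, at rest and let go. Leave the round basket where it stands.

Things in the scene. Friction and masses are not known exactly. Their poses are not given: they have to be found in the camera images.
- rect_handle (a point): Centre of the white plastic grip (12 x 44 x 16 mm high) on the handle of the rectangular wire basket, about 0.22 kg. Basket 100 mm (its x) x 150 mm (y) x 55 mm high, z up. Rigid upright handle: level 8 mm round bar along y, y -70 to +70 mm, centre 145 mm above the underside and 90 mm above the rim, a leg at each end. Stands on the bench, left or right.
- hook_seat (a point): Where the handle goes on the fixed drain stand: midway between two level 8 mm prongs at y -45 and +45 mm, at their top surface, 209 mm up. The prongs run along x from a crossbar on a post at x +85 mm (nothing there above 210 mm) to their tips at -x. A bar laid along y on them has its centre 4 mm above this point. Below: drip tray 18 mm high, 160 mm wide, x -88 to +78 mm.
- hook_tips (a point): Midway between the tops of the two upturned prong tips, the open end of the hook, 230 mm up, 28 mm to -x of the seat; axes as for the seat, its -x roughly towards the robot. The handle goes in over the tips towards +x, the basket's rim passing below the prongs (underside 201 mm up), then down.
- round_handle (a point): Centre of the grip on the handle of the round wire basket, 140 mm in diameter, 55 mm high, same handle as the rectangular one, 145 mm above the bench. A bystander, to be left alone.
There are look-alikes about, which are no part of the job. Leave any brown or green look-alike of the part that bears rect_handle alone.

How it is judged (in metres and radians):
At the end, for the whole second after the job is handed in: Rectangular basket at rest on both prongs: handle middle within 30 mm sideways of the hook's middle, 30 mm before to 60 mm behind the seat, bar centre 4 mm (within 10) above it, within 20 degrees of square, tilt under 11 degrees. Round basket within 30 mm of its start (x of rect_handle in the frame of hook_seat between -0.03 and 0.06 m and y of rect_handle in the frame of hook_seat between -0.03 and 0.03 m and z of rect_handle in the frame of hook_seat between -0.006 and 0.014 m and angle between rect_handle's own z axis and vertical below 0.2 rad and angle between the y axis of rect_handle and the y axis of hook_seat, either way round below 0.35 rad and linear speed of rect_basket below 0.05 m/s and distance of round_handle from where it was at the start of the episode below 0.03 m); the robot touches nothing.
It fails at once if the round basket is moved by more than 30 mm (distance of round_handle from where it was at the start of the episode above 0.03 m).
It also fails if it takes over 54 s, if anything falls off the work surface, if the arm or the gripper's body presses on something with over 40 N, if the wrist force passes 120 N, or if a joint passes its speed limit or range.

## Working session

There is one attempt and no reset: what is moved stays moved. The work goes in short steps, Python scripts to look and compute and a tool call to move; the robot and the scene stay as the last step left them, time stands still between calls to the robot, and variables do not carry over. Pictures are saved under pics/ and viewed, at most 10 in all, crops included, and the job is handed in when it is done.

Besides the shell and the picture viewer there is one more tool, called after "Request:" as name(argument=value, ...), one argument or row to a line, values as JSON. carry_out: Moves the arm, as the interface text tells. Its arguments: {"type":"object","properties":{"motion":{"type":"array"},"newtons":{"type":"number"}},"required":["motion"]}

```bash
mkdir -p pics; cat > h.py <<'E'
from bench import env, camera, nets
import numpy as np, cv2
from scipy.spatial.transform import Rotation as R
def T(p):
    return R.from_rotvec(p['orientation']).as_matrix(), np.array(p['xyz'])
def px(p,w):
    M,t=T(p); c=M.T@(np.array(w)-t); return [round(float(p['fx']*c[0]/c[2]+p['cx'])),round(float(p['fy']*c[1]/c[2]+p['cy']))]
def cloud(p):
    M,t=T(p); z=p['range_z']; v,u=np.indices(z.shape)
    c=np.stack([(u-p['cx'])/p['fx']*z,(v-p['cy'])/p['fy']*z,z],-1); w=c@M.T+t; w[z==0]=np.nan; return w
def save(p,n): cv2.imwrite('pics/'+n,p['img'][:,:,::-1])
E
python3 - <<'E'
from h import *
print(env.get_obs())
for n in('side','top'):
    p=camera(n); save(p,n+'0.png'); print(n,p['xyz'],p['orientation'],p['fx'])
    for t in('rect_handle','hook_seat','hook_tips','round_handle'):
        for d in nets.mark_of(t,p): print(t,'mark',np.round(d['point']),round(d['conf'],2),px(p,d['point']))
E
```

```text
{'time_s': 0.0, 'joints': array([-1.30677667e+00,  2.59359806e-01,  1.53605117e+00,  1.14818177e-05,
        1.34799666e+00, -2.02806529e-01]), 'joint_vel': array([-0.00080619, -0.00143563,  0.00038497,  0.00038488, -0.00065363,
        0.00101103]), 'effort': array([ 3.95715379e-04, -4.37309647e+01, -2.84005487e+01,  7.18190591e-02,
        4.13581508e-02, -1.47310161e-04]), 'eef_pos': array([ 247.39543757, -490.56159032,  186.82152235]), 'eef_rot': array([-3.05463653e+00, -7.26224924e-01,  6.96265994e-05]), 'contact_force': array([0.04827085, 0.77071396, 0.07889352]), 'wrist_torque': array([-0.04069782,  0.05798922,  0.01112946]), 'finger_force': 0.0, 'grip_width': 92.88809676376007}
side [   25.21524938 -1121.75684861  1357.01717667] [-2.37122709  0.46356209 -0.19157346] 572.3812825061071
rect_handle mark [ 539. -547.  145.] 0.8 [429, 354]
rect_handle mark [ 323. -624.  142.] 0.8 [361, 413]
rect_handle mark [ 284. -398.  147.] 0.7 [309, 338]
rect_handle mark [ 294. -184.  146.] 0.66 [284, 274]
rect_handle mark [ 486. -325.  147.] 0.58 [370, 291]
hook_seat mark [583. -44. 212.] 0.8 [361, 196]
hook_tips mark [560. -43. 231.] 0.58 [354, 193]
round_handle mark [492. 313. 144.] 0.94 [291, 149]
top [ 294.07095626 -139.65109254 1622.23722549] [-2.13301443  2.18989381 -0.09897267] 547.7754504554504
rect_handle mark [ 539. -548.  142.] 0.92 [472, 208]
rect_handle mark [ 328. -624.  149.] 0.87 [506, 285]
rect_handle mark [ 277. -394.  143.] 0.84 [420, 306]
rect_handle mark [ 293. -186.  146.] 0.58 [343, 302]
rect_handle mark [ 489. -325.  145.] 0.56 [391, 228]
hook_seat mark [588. -44. 212.] 0.86 [286, 190]
hook_tips mark [563. -48. 229.] 0.95 [287, 198]
round_handle mark [488. 317. 146.] 0.62 [156, 235]
```

View pics/top0.png

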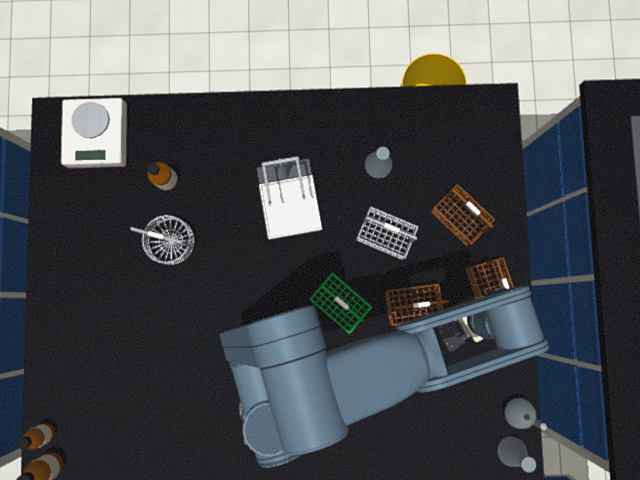

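View pics/side0.png

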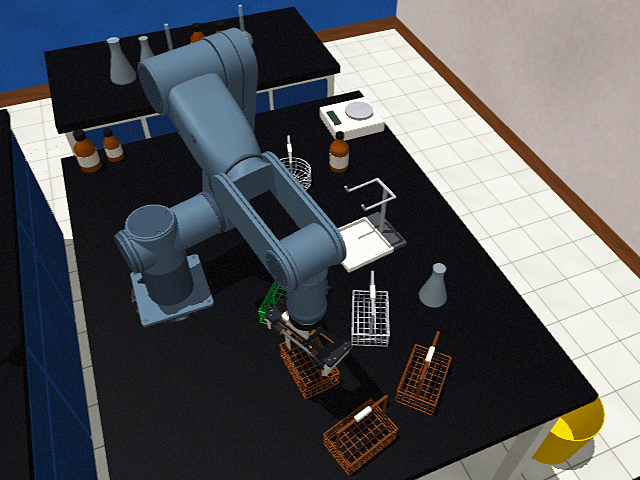

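Top view candidates: brown baskets at (472,208), (506,285) and (420,306), green at (343,302), and a steel-white one at (391,228). The round one is at (156,235), and the hook is near (286,190). I choose the white one at (391,228) and will check it in a crop.

```bash
python3 - <<'E'
from h import *
ims=[]
for n in('top','side'):
    p=camera(n); w=cloud(p)
    u,v=px(p,[488,-325,100]); ims.append(cv2.resize(p['img'][v-50:v+50,u-50:u+50],(380,380),interpolation=cv2.INTER_CUBIC))
    def line(name,m):
        q=w[m]; 
        if len(q)<5: print(name,len(q)); return
        c=q.mean(0); d=np.linalg.svd(q-c)[2][0]; s=(q-c)@d
        print(n,name,len(q),'c',c.round(1),'ang',np.degrees(np.arctan2(d[1],d[0])).round(1),'ext',s.min().round(),s.max().round(),'mid',(c+d*(s.min()+s.max())/2).round(1))
    near=lambda c,r:np.hypot(w[...,0]-c[0],w[...,1]-c[1])<r
    z=w[...,2]
    line('handle',near((488,-325),85)&(z>125)&(z<160))
    line('rim',near((488,-325),100)&(z>48)&(z<60))
    m=near((600,-44),130)&(z>195)&(z<245)
    q=w[m]; print('hook',len(q))
    r=cv2.minAreaRect(q[:,:2].astype(np.float32)); print(r,cv2.boxPoints(r).round())
    m=near((570,-44),150)&(z>8)&(z<24); r=cv2.minAreaRect(w[m][:,:2].astype(np.float32)); print('tray',r)
    for d in nets.mark_of('hook_seat',p)+nets.mark_of('hook_tips',p)+nets.mark_of('rect_handle',p): print(np.round(d['point'],1),round(d['conf'],2))
cv2.imwrite('pics/crop.png',np.hstack(ims)[:,:,::-1])
E
```

```text
top handle 195 c [ 491.5 -324.2  147.7] ang -114.8 ext -73.0 72.0 mid [ 491.6 -324.   147.7]
top rim 225 c [ 492.5 -323.7   53.9] ang -114.4 ext -74.0 76.0 mid [ 492.  -324.7   53.9]
hook 388
((615.3748779296875, -38.25341033935547), (121.71170043945312, 98.29890441894531), 8.961329460144043) [[548.   1.]
 [563. -96.]
 [683. -77.]
 [668.  20.]]
tray ((576.209716796875, -41.103912353515625), (284.89447021484375, 268.520263671875), 20.236921310424805)
[583.5 -45.6 208.7] 0.73
[556.5 -49.7 230.6] 0.69
[ 291.4 -188.4  147.5] 0.79
[ 490.8 -325.2  145.8] 0.77
[ 541.7 -548.5  143.1] 0.69
[ 278.4 -391.6  142.8] 0.66
[ 330.4 -624.9  147.6] 0.57
side handle 178 c [ 488.2 -335.6  148.7] ang -114.7 ext -79.0 69.0 mid [ 490.1 -331.2  148.7]
side rim 239 c [ 492.6 -328.4   54. ] ang 68.4 ext -80.0 79.0 mid [ 492.3 -328.9   54. ]
hook 299
((614.2118530273438, -43.14048767089844), (122.53971862792969, 104.20561218261719), 9.077958106994629) [[ 545.   -1.]
 [ 562. -104.]
 [ 683.  -85.]
 [ 666.   18.]]
tray ((620.4588623046875, -54.65574645996094), (253.81167602539062, 196.70108032226562), 66.02157592773438)
[582.7 -44.6 209.6] 0.93
[558.1 -44.9 228.4] 0.9
[ 488.4 -324.8  148.2] 0.97
[ 284.1 -396.2  145.8] 0.91
[ 324.2 -622.3  143.3] 0.9
[ 291.3 -188.6  147.1] 0.87
[ 538.2 -547.5  143.5] 0.65
```

View pics/crop.png

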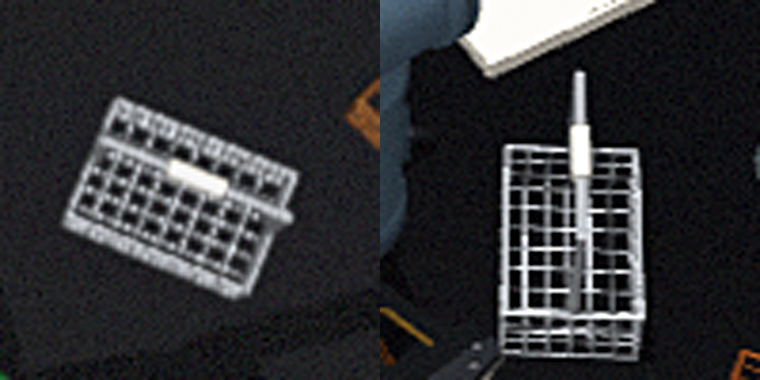

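The crop shows an empty steel-white rectangular basket with its handle running down the middle. Its bar lies at 65.2°, with its centre near (490.5,-325,145). The hook x axis is at 9°, with the seat near (583,-45,209). I turn the tool first.

Request:
carry_out(
  motion=[
    {"twist": -0.93},
    {"twist": -0.93},
    {"twist": -0.93},
    {"twist": -0.93},
    {"twist": -0.93},
    {"twist": -0.93},
    {"twist": -0.93},
    {"twist": -0.93},
    {"twist": -0.93},
    {"dz": 0,"jaw": 80},
  ],
)

```text
invalid input at $.motion[0]: expected keys jaw, dx, dy, dz, twist
```

```bash
cat >> h.py <<'E'
def go(target,yangle):
    o=env.get_obs(); M=R.from_rotvec(o['eef_rot']).as_matrix(); d=M.T@(np.array(target)-o['eef_pos'])/25
    a=np.degrees(np.arctan2(M[1,1],M[0,1])); t=(yangle-a+90)%180-90
    print('t',o['time_s'],'pos',o['eef_pos'].round(1),'ya',a.round(1),'units',d.round(2),'twist units',round(-t/4.584,2),'tilt',np.degrees(np.arccos(-M[2,2])).round(2),'w',o['grip_width'].round(1),'F',o['contact_force'].round(1),'ff',round(float(o['finger_force']),1),'j',o['joints'].round(2))
E
python3 -c "
from h import *
go([490.5,-325,187],-24.8)"
```

```text
Traceback (most recent call last):
  File "h.py", line 15, in go
    print('t',o['time_s'],'pos',o['eef_pos'].round(1),'ya',a.round(1),'units',d.round(2),'twist units',round(-t/4.584,2),'tilt',np.degrees(np.arccos(-M[2,2])).round(2),'w',o['grip_width'].round(1),'F',o['contact_force'].round(1),'ff',round(float(o['finger_force']),1),'j',o['joints'].round(2))
                                                                                                                                                                            ^^^^^^^^^^^^^^^^^^^^^
AttributeError: 'float' object has no attribute 'round'
```

All keys are required in every row.

Request:
carry_out(
  motion=[
    {"jaw": 80,"dx": 0,"dy": 0,"dz": 0,"twist": -0.93},
    {"jaw": 80,"dx": 0,"dy": 0,"dz": 0,"twist": -0.93},
    {"jaw": 80,"dx": 0,"dy": 0,"dz": 0,"twist": -0.93},
    {"jaw": 80,"dx": 0,"dy": 0,"dz": 0,"twist": -0.93},
    {"jaw": 80,"dx": 0,"dy": 0,"dz": 0,"twist": -0.93},
    {"jaw": 80,"dx": 0,"dy": 0,"dz": 0,"twist": -0.93},
    {"jaw": 80,"dx": 0,"dy": 0,"dz": 0,"twist": -0.93},
    {"jaw": 80,"dx": 0,"dy": 0,"dz": 0,"twist": -0.93},
    {"jaw": 80,"dx": 0,"dy": 0,"dz": 0,"twist": -0.93},
    {"jaw": 80,"dx": 0,"dy": 0,"dz": 0,"twist": 0},
  ],
)

```text
time_s: 1.9
eef_pos: [247.5, -491.1, 187.7]
eef_rot: [2.647, 1.691, 0.0]
contact_force: [-0.1, -0.7, 0.0]
grip_width: 80.1
finger_force: 0.0
```

```bash
sed -i "s/o\['grip_width'\].round(1)/round(float(o['grip_width']),1)/" h.py
python3 -c "
from h import *
go([490.5,-325,187],-24.8)"
```

```text
t 1.9 pos [ 247.5 -491.1  187.7] ya -24.9 units [10.11  6.03  0.03] twist units -0.01 tilt 0.0 w 80.1 F [-0.1 -0.7  0. ] ff 0.0 j [-1.31  0.26  1.54  0.    1.35 -0.87]
```

Request:
carry_out(
  motion=[
    {"jaw": 80,"dx": 0.92,"dy": 0.55,"dz": 0,"twist": 0},
    {"jaw": 80,"dx": 0.92,"dy": 0.55,"dz": 0,"twist": 0},
    {"jaw": 80,"dx": 0.92,"dy": 0.55,"dz": 0,"twist": 0},
    {"jaw": 80,"dx": 0.92,"dy": 0.55,"dz": 0,"twist": 0},
    {"jaw": 80,"dx": 0.92,"dy": 0.55,"dz": 0,"twist": 0},
    {"jaw": 80,"dx": 0.92,"dy": 0.55,"dz": 0,"twist": 0},
    {"jaw": 80,"dx": 0.92,"dy": 0.55,"dz": 0,"twist": 0},
    {"jaw": 80,"dx": 0.92,"dy": 0.55,"dz": 0,"twist": 0},
    {"jaw": 80,"dx": 0.92,"dy": 0.55,"dz": 0,"twist": 0},
    {"jaw": 80,"dx": 0.92,"dy": 0.55,"dz": 0,"twist": 0},
    {"jaw": 80,"dx": 0.91,"dy": 0.53,"dz": 0,"twist": 0},
    {"jaw": 80,"dx": 0,"dy": 0,"dz": 0,"twist": 0},
  ],
)

```text
time_s: 3.1
eef_pos: [492.8, -323.3, 187.5]
eef_rot: [-2.647, -1.692, -0.002]
contact_force: [-0.1, 0.3, -0.8]
grip_width: 79.8
finger_force: 0.0
```

```bash
python3 -c "
from h import *
p=camera('side'); save(p,'s1.png')
for d in nets.mark_of('rect_handle',p): print(np.round(d['point'],1),round(d['conf'],2))
go([490.5,-325,126],-24.8)"
```

```text
[ 490.3 -325.8  147.9] 0.96
[ 539.8 -547.9  147.2] 0.83
[ 285.4 -397.7  144.7] 0.82
[ 322.5 -622.4  144.5] 0.82
[ 292.5 -181.3  146.4] 0.65
t 3.2 pos [ 490.7 -325.1  187.5] ya -24.9 units [-0.   -0.01  2.46] twist units -0.02 tilt 0.04 w 80.0 F [-0.8 -0.  -0.8] ff 0.0 j [-0.77  0.33  1.44 -0.    1.37 -0.34]
```

View pics/s1.png

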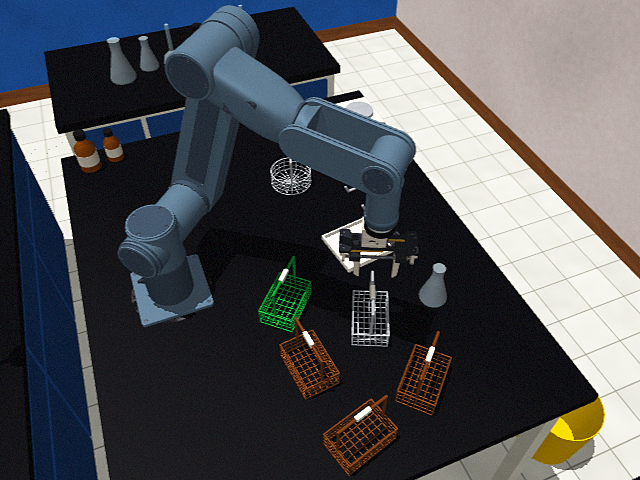

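The fingers straddle the white basket's handle at (372,280), with the grip between them. I lower and close.

Request:
carry_out(
  motion=[
    {"jaw": 80,"dx": 0,"dy": 0,"dz": 0.6,"twist": 0},
    {"jaw": 80,"dx": 0,"dy": 0,"dz": 0.6,"twist": 0},
    {"jaw": 80,"dx": 0,"dy": 0,"dz": 0.6,"twist": 0},
    {"jaw": 80,"dx": 0,"dy": 0,"dz": 0.6,"twist": 0},
    {"jaw": 5,"dx": 0,"dy": 0,"dz": 0,"twist": 0},
    {"jaw": 5,"dx": 0,"dy": 0,"dz": 0,"twist": 0},
    {"jaw": 5,"dx": 0,"dy": 0,"dz": 0,"twist": 0},
    {"jaw": 5,"dx": 0,"dy": 0,"dz": 0,"twist": 0},
    {"jaw": 5,"dx": 0,"dy": 0,"dz": 0,"twist": 0},
    {"jaw": 5,"dx": 0,"dy": 0,"dz": 0,"twist": 0},
    {"jaw": 5,"dx": 0,"dy": 0,"dz": 0,"twist": 0},
    {"jaw": 5,"dx": 0,"dy": 0,"dz": 0,"twist": 0},
  ],
  newtons=30,
)

```text
time_s: 4.4
eef_pos: [490.7, -325.3, 127.7]
eef_rot: [2.648, 1.691, -0.0]
contact_force: [-0.0, 0.1, -0.8]
grip_width: 20.5
finger_force: 0.0
```

Request:
carry_out(
  motion=[
    {"jaw": 5,"dx": 0,"dy": 0,"dz": 0,"twist": 0},
    {"jaw": 5,"dx": 0,"dy": 0,"dz": 0,"twist": 0},
    {"jaw": 5,"dx": 0,"dy": 0,"dz": 0,"twist": 0},
    {"jaw": 5,"dx": 0,"dy": 0,"dz": 0,"twist": 0},
    {"jaw": 5,"dx": 0,"dy": 0,"dz": 0,"twist": 0},
    {"jaw": 5,"dx": 0,"dy": 0,"dz": -0.4,"twist": 0},
    {"jaw": 5,"dx": 0,"dy": 0,"dz": -0.7,"twist": 0},
    {"jaw": 5,"dx": 0,"dy": 0,"dz": -0.8,"twist": 0},
    {"jaw": 5,"dx": 0,"dy": 0,"dz": -0.8,"twist": 0},
    {"jaw": 5,"dx": 0,"dy": 0,"dz": -0.8,"twist": 0},
    {"jaw": 5,"dx": 0,"dy": 0,"dz": -0.7,"twist": 0},
    {"jaw": 5,"dx": 0,"dy": 0,"dz": 0,"twist": 0},
  ],
)

```text
time_s: 5.6
eef_pos: [491.9, -326.5, 236.2]
eef_rot: [2.643, 1.687, 0.002]
contact_force: [0.3, 0.2, -1.3]
grip_width: 5.1
finger_force: 0.0
```

```bash
python3 -c "
from h import *
go([465,-64,230],9)"
```

```text
t 5.6 pos [ 491.9 -326.5  236.2] ya -24.9 units [ 9.07 -5.4   0.2 ] twist units -7.39 tilt 0.36 w 5.1 F [ 0.3  0.2 -1.3] ff 0.0 j [-0.77  0.3   1.36  0.    1.48 -0.34]
```

```bash
python3 -c "
from h import *
p=camera('side'); cv2.imwrite('pics/s2.png',cv2.resize(p['img'][150:400,240:500],None,fx=2,fy=2)[:,:,::-1])
for d in nets.mark_of('rect_handle',p): print(np.round(d['point'],1),round(d['conf'],2))
p=camera('top')
for d in nets.mark_of('rect_handle',p): print(np.round(d['point'],1),round(d['conf'],2))
go([490.5,-325,126],-24.8)"
```

```text
[ 292.7 -183.4  142.9] 0.94
[ 488.2 -325.3  148.8] 0.91
[ 536.  -549.9  148.2] 0.9
[ 324.6 -625.3  144. ] 0.75
[ 283.7 -397.7  147.4] 0.66
[ 281.2 -392.9  141. ] 0.96
[ 536.8 -550.5  145.7] 0.9
[ 326.8 -626.5  146.3] 0.87
[ 493.2 -326.2  144.3] 0.68
t 5.8 pos [ 490.2 -324.9  231.6] ya -24.9 units [-0.    0.02  4.22] twist units -0.02 tilt 0.1 w 4.9 F [-0.4 -0.3 -0.6] ff 0.0 j [-0.77  0.3   1.36 -0.    1.47 -0.34]
```

View pics/s2.png

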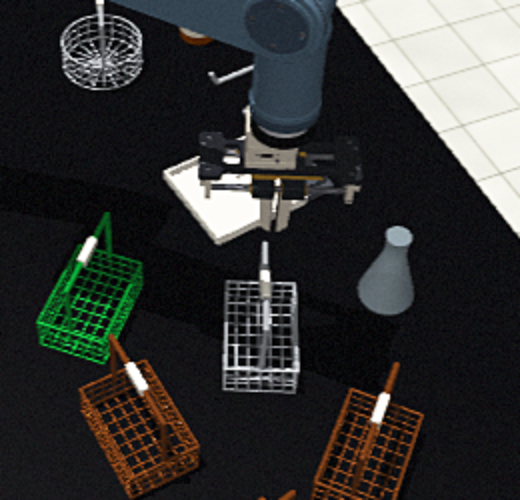

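The basket stayed at (265,290) in the crop and the fingers are shut empty above it. I retry and check the closing before I lift.

Request:
carry_out(
  motion=[
    {"jaw": 50,"dx": 0,"dy": 0,"dz": 0,"twist": 0},
    {"jaw": 50,"dx": 0,"dy": 0,"dz": 0,"twist": 0},
    {"jaw": 50,"dx": 0,"dy": 0,"dz": 0,"twist": 0},
    {"jaw": 50,"dx": 0,"dy": 0,"dz": 0,"twist": 0},
    {"jaw": 50,"dx": 0,"dy": 0,"dz": 0,"twist": 0},
    {"jaw": 50,"dx": 0,"dy": 0,"dz": 0,"twist": 0},
    {"jaw": 50,"dx": 0,"dy": 0,"dz": 0.9,"twist": 0},
    {"jaw": 50,"dx": 0,"dy": 0,"dz": 0.9,"twist": 0},
    {"jaw": 50,"dx": 0,"dy": 0,"dz": 0.9,"twist": 0},
    {"jaw": 50,"dx": 0,"dy": 0,"dz": 0.9,"twist": 0},
    {"jaw": 50,"dx": 0,"dy": 0,"dz": 0.6,"twist": 0},
    {"jaw": 50,"dx": 0,"dy": 0,"dz": 0,"twist": 0},
  ],
)

```text
time_s: 7.0
eef_pos: [489.4, -324.1, 125.3]
eef_rot: [-2.644, -1.688, 0.002]
contact_force: [-0.2, 0.8, -0.3]
grip_width: 50.1
finger_force: 0.0
```

Request:
carry_out(
  motion=[
    {"jaw": 0,"dx": 0,"dy": 0,"dz": 0,"twist": 0},
    {"jaw": 0,"dx": 0,"dy": 0,"dz": 0,"twist": 0},
    {"jaw": 0,"dx": 0,"dy": 0,"dz": 0,"twist": 0},
    {"jaw": 0,"dx": 0,"dy": 0,"dz": 0,"twist": 0},
    {"jaw": 0,"dx": 0,"dy": 0,"dz": 0,"twist": 0},
    {"jaw": 0,"dx": 0,"dy": 0,"dz": 0,"twist": 0},
    {"jaw": 0,"dx": 0,"dy": 0,"dz": 0,"twist": 0},
    {"jaw": 0,"dx": 0,"dy": 0,"dz": 0,"twist": 0},
  ],
  newtons=30,
)

```text
time_s: 7.8
eef_pos: [490.7, -325.3, 127.6]
eef_rot: [-2.648, -1.691, 0.0]
contact_force: [1.1, 0.2, 0.7]
grip_width: 0.3
finger_force: 0.0
```

```bash
python3 -c "
from h import *
go([490.5,-325,126],-24.8)
p=camera('side'); cv2.imwrite('pics/s3.png',cv2.resize(p['img'][200:360,300:460],(640,600))[:,:,::-1])
for d in nets.mark_of('rect_handle',p): print(np.round(d['point'],1),round(d['conf'],2))"
```

```text
t 7.8 pos [ 490.7 -325.3  127.6] ya -24.9 units [ 0.01 -0.01  0.07] twist units -0.02 tilt 0.0 w 0.3 F [1.1 0.2 0.7] ff 0.0 j [-0.77  0.37  1.53  0.    1.24 -0.34]
[ 320.  -623.9  146.6] 0.8
[ 285.9 -398.5  147. ] 0.64
[ 538.1 -547.7  147.4] 0.61
[ 489.6 -324.   144.7] 0.58
[ 293.2 -182.   145.3] 0.58
```

View pics/s3.png

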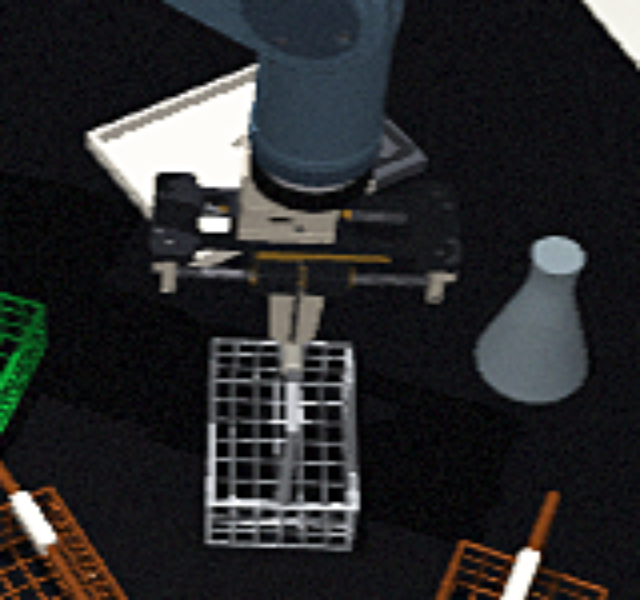

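```bash
python3 - <<'E'
from h import *
o=env.get_obs(); print(o['eef_pos'])
for n in('side','top'):
    p=camera(n); w=cloud(p); print(n,px(p,o['eef_pos']),px(p,o['eef_pos']+[0,0,19]),px(p,[490.5,-325,145]))
    if n=='side':
        cv2.imwrite('pics/s4.png',cv2.resize(p['img'][255:345,325:425],(800,720),interpolation=cv2.INTER_NEAREST)[:,:,::-1][:600])
        for v in range(270,322,3): print(v,[tuple(w[v,u].round().astype(int)) if p['range_z'][v,u] else 0 for u in (370,372,374,376)], p['img'][v,373])
E
```

```text
[ 490.63572281 -325.30348477  127.63104091]
side [372, 295] [372, 291] [372, 291]
270 [(np.int64(468), np.int64(-343), np.int64(265)), (np.int64(472), np.int64(-346), np.int64(267)), (np.int64(479), np.int64(-344), np.int64(261)), (np.int64(487), np.int64(-339), np.int64(252))] [ 9 11 21]
273 [(np.int64(463), np.int64(-353), np.int64(268)), (np.int64(470), np.int64(-351), np.int64(262)), (np.int64(473), np.int64(-355), np.int64(266)), (np.int64(479), np.int64(-355), np.int64(262))] [22 25 29]
276 [(np.int64(465), np.int64(-352), np.int64(254)), (np.int64(466), np.int64(-359), np.int64(262)), (np.int64(473), np.int64(-357), np.int64(255)), (np.int64(477), np.int64(-359), np.int64(257))] [ 6 14 18]
279 [(np.int64(477), np.int64(-332), np.int64(213)), (np.int64(483), np.int64(-331), np.int64(209)), (np.int64(489), np.int64(-331), np.int64(206)), (np.int64(491), np.int64(-338), np.int64(214))] [116 109 100]
282 [(np.int64(478), np.int64(-332), np.int64(201)), (np.int64(483), np.int64(-333), np.int64(199)), (np.int64(487), np.int64(-337), np.int64(201)), (np.int64(493), np.int64(-336), np
[... 2052 characters left out ...]
24), np.int64(-303), np.int64(4))] [199 198 204]
315 [(np.int64(506), np.int64(-302), np.int64(-3)), (np.int64(459), np.int64(-392), np.int64(144)), (np.int64(464), np.int64(-394), np.int64(144)), (np.int64(519), np.int64(-314), np.int64(7))] [113 115 118]
318 [(np.int64(502), np.int64(-311), np.int64(-3)), (np.int64(459), np.int64(-394), np.int64(133)), (np.int64(465), np.int64(-394), np.int64(129)), (np.int64(516), np.int64(-321), np.int64(3))] [84 90 89]
321 [(np.int64(496), np.int64(-323), np.int64(2)), (np.int64(459), np.int64(-395), np.int64(120)), (np.int64(506), np.int64(-328), np.int64(3)), (np.int64(512), np.int64(-329), np.int64(1))] [75 71 76]
top [391, 229] [392, 228] [391, 228]
```

View pics/s4.png

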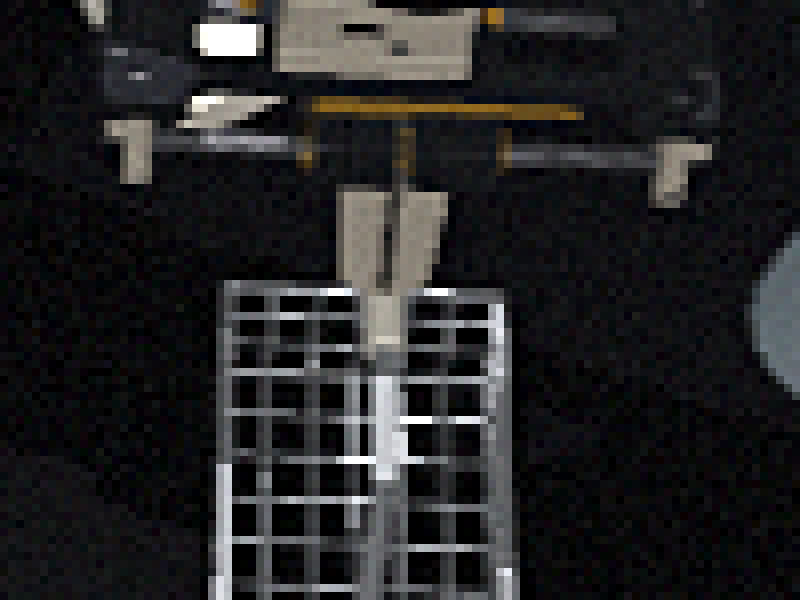

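The shut fingertips end at about (368–378, 291) in the image, which is z≈165 by depth. The grip below them is at z 137–153. So the real tips sit about 37 mm higher than the reported TCP, while x and y agree. I open, go down about 36 mm more and close.

Request:
carry_out(
  motion=[
    {"jaw": 45,"dx": 0,"dy": 0,"dz": 0,"twist": 0},
    {"jaw": 45,"dx": 0,"dy": 0,"dz": 0,"twist": 0},
    {"jaw": 45,"dx": 0,"dy": 0,"dz": 0,"twist": 0},
    {"jaw": 45,"dx": 0,"dy": 0,"dz": 0,"twist": 0},
    {"jaw": 45,"dx": 0,"dy": 0,"dz": 0,"twist": 0},
    {"jaw": 45,"dx": 0,"dy": 0,"dz": 0,"twist": 0},
    {"jaw": 45,"dx": 0,"dy": 0,"dz": 0,"twist": 0},
    {"jaw": 45,"dx": 0,"dy": 0,"dz": 0.36,"twist": 0},
    {"jaw": 45,"dx": 0,"dy": 0,"dz": 0.36,"twist": 0},
    {"jaw": 45,"dx": 0,"dy": 0,"dz": 0.36,"twist": 0},
    {"jaw": 45,"dx": 0,"dy": 0,"dz": 0.36,"twist": 0},
    {"jaw": 45,"dx": 0,"dy": 0,"dz": 0,"twist": 0},
  ],
)

```text
time_s: 9.2
eef_pos: [489.6, -324.4, 89.6]
eef_rot: [-2.645, -1.689, 0.001]
contact_force: [-0.3, -0.5, 0.3]
grip_width: 44.9
finger_force: 0.0
```

Request:
carry_out(
  motion=[
    {"jaw": 0,"dx": 0,"dy": 0,"dz": 0,"twist": 0},
    {"jaw": 0,"dx": 0,"dy": 0,"dz": 0,"twist": 0},
    {"jaw": 0,"dx": 0,"dy": 0,"dz": 0,"twist": 0},
    {"jaw": 0,"dx": 0,"dy": 0,"dz": 0,"twist": 0},
    {"jaw": 0,"dx": 0,"dy": 0,"dz": 0,"twist": 0},
    {"jaw": 0,"dx": 0,"dy": 0,"dz": 0,"twist": 0},
    {"jaw": 0,"dx": 0,"dy": 0,"dz": 0,"twist": 0},
    {"jaw": 0,"dx": 0,"dy": 0,"dz": 0,"twist": 0},
  ],
  newtons=30,
)

```text
time_s: 10.0
eef_pos: [490.9, -325.5, 91.9]
eef_rot: [2.647, 1.69, 0.0]
contact_force: [1.1, 0.9, 0.7]
grip_width: 12.0
finger_force: 30.0
```

```bash
python3 -c "
from h import *
go([490.5,-325,91],-24.8)
p=camera('side'); w=cloud(p)
for v in range(278,306,3): print(v,[w[v,u].round().astype(int).tolist() if p['range_z'][v,u] else 0 for u in (366,368,370,373,376,379)])
cv2.imwrite('pics/s5.png',cv2.resize(p['img'][265:325,330:420],(780,520),interpolation=cv2.INTER_NEAREST)[:,:,::-1])"
```

```text
t 10.0 pos [ 490.9 -325.5   91.9] ya -24.9 units [ 0.01 -0.02  0.03] twist units -0.02 tilt 0.04 w 12.0 F [1.1 0.9 0.7] ff 30.0 j [-0.77  0.4   1.57  0.    1.17 -0.34]
278 [[462, -338, 232], [466, -340, 231], [472, -340, 229], [513, -284, 144], [582, -184, -6], [492, -350, 231]]
281 [[458, -346, 231], [465, -344, 225], [466, -351, 233], [478, -346, 220], [483, -352, 225], [489, -357, 229]]
284 [[457, -350, 223], [462, -351, 222], [466, -355, 225], [502, -306, 149], [496, -333, 184], [486, -363, 225]]
287 [[471, -325, 174], [475, -330, 178], [478, -334, 181], [496, -320, 155], [494, -337, 177], [485, -366, 217]]
290 [[471, -328, 165], [476, -330, 164], [480, -332, 165], [492, -328, 155], [493, -340, 168], [503, -340, 164]]
293 [[470, -331, 156], 0, [481, -332, 152], [488, -335, 152], [495, -339, 154], [505, -339, 148]]
296 [[472, -328, 138], [477, -330, 138], [483, -331, 137], [483, -346, 155], [496, -339, 140], [505, -339, 135]]
299 [[520, -245, -4], [477, -332, 127], [530, -251, -3], [483, -347, 143], [499, -337, 123], [554, -262, -1]]
302 [[513, -260, 3], [517, -263, 5], [523, -266, 6], [477, -359, 149], [540, -270, 2], [549, -272, 0]]
305 [[510, -267, -1], [515, -269, -1], [519, -273, 2], [473, -368, 149], [538, -276, -4], [544, -283, 1]]
```

Gripped: 12.0 mm opening at 30 N. Handle z is the reported z plus 53. I lift 100 mm.

Request:
carry_out(
  motion=[
    {"jaw": 0,"dx": 0,"dy": 0,"dz": -0.2,"twist": 0},
    {"jaw": 0,"dx": 0,"dy": 0,"dz": -0.4,"twist": 0},
    {"jaw": 0,"dx": 0,"dy": 0,"dz": -0.6,"twist": 0},
    {"jaw": 0,"dx": 0,"dy": 0,"dz": -0.7,"twist": 0},
    {"jaw": 0,"dx": 0,"dy": 0,"dz": -0.7,"twist": 0},
    {"jaw": 0,"dx": 0,"dy": 0,"dz": -0.7,"twist": 0},
    {"jaw": 0,"dx": 0,"dy": 0,"dz": -0.5,"twist": 0},
    {"jaw": 0,"dx": 0,"dy": 0,"dz": -0.3,"twist": 0},
    {"jaw": 0,"dx": 0,"dy": 0,"dz": 0,"twist": 0},
    {"jaw": 0,"dx": 0,"dy": 0,"dz": 0,"twist": 0},
  ],
  newtons=40,
)

```text
time_s: 11.05
eef_pos: [490.4, -325.1, 193.6]
eef_rot: [-2.647, -1.69, 0.0]
contact_force: [0.2, 0.1, -2.0]
grip_width: 11.8
finger_force: 40.0
```

```bash
python3 -c "
from h import *
go([465,-64,193],9)
for n in ('side','top'):
  p=camera(n)
  for t in ('hook_seat','hook_tips','rect_handle'):
    for d in nets.mark_of(t,p): print(n,t,np.round(d['point'],1),round(d['conf'],2))
"
```

```text
t 11.05 pos [ 490.4 -325.1  193.6] ya -24.9 units [ 9.05 -5.32  0.03] twist units -7.39 tilt 0.05 w 11.8 F [ 0.2  0.1 -2. ] ff 40.0 j [-0.77  0.32  1.43 -0.    1.39 -0.34]
side hook_seat [585.5 -43.4 207.6] 0.83
side hook_tips [560.1 -46.  230.2] 0.58
side rect_handle [ 320.8 -624.1  143.3] 0.87
side rect_handle [ 291.3 -184.3  146.8] 0.83
side rect_handle [ 487.3 -325.4  252.2] 0.78
side rect_handle [ 540.9 -551.8  144.7] 0.58
side rect_handle [ 283.7 -397.6  147.2] 0.55
top hook_seat [587.4 -42.7 211.3] 0.62
top hook_tips [558.9 -52.7 226.4] 0.66
top rect_handle [ 539.5 -543.4  142.8] 0.95
top rect_handle [ 333.4 -626.6  150.6] 0.89
top rect_handle [ 280.1 -391.9  142.5] 0.66
top rect_handle [ 490.9 -326.8  246.9] 0.64
```

Request:
carry_out(
  motion=[
    {"jaw": 0,"dx": 0.4,"dy": -0.22,"dz": 0,"twist": 0},
    {"jaw": 0,"dx": 0.8,"dy": -0.44,"dz": 0,"twist": 0},
    {"jaw": 0,"dx": 0.9,"dy": -0.5,"dz": 0,"twist": 0},
    {"jaw": 0,"dx": 0.9,"dy": -0.5,"dz": 0,"twist": 0},
    {"jaw": 0,"dx": 0.9,"dy": -0.5,"dz": 0,"twist": 0},
    {"jaw": 0,"dx": 0.9,"dy": -0.5,"dz": 0,"twist": 0},
    {"jaw": 0,"dx": 0.9,"dy": -0.5,"dz": 0,"twist": 0},
    {"jaw": 0,"dx": 0.9,"dy": -0.5,"dz": 0,"twist": 0},
    {"jaw": 0,"dx": 0.9,"dy": -0.5,"dz": 0,"twist": 0},
    {"jaw": 0,"dx": 0.8,"dy": -0.45,"dz": 0,"twist": 0},
    {"jaw": 0,"dx": 0.6,"dy": -0.33,"dz": 0,"twist": 0},
    {"jaw": 0,"dx": 0.31,"dy": -0.17,"dz": 0,"twist": 0},
  ],
)

```text
time_s: 12.65
eef_pos: [471.0, -60.6, 194.3]
eef_rot: [-2.646, -1.693, -0.001]
contact_force: [0.0, -0.1, -1.0]
grip_width: 11.5
finger_force: 40.0
```

Request:
carry_out(
  motion=[
    {"jaw": 0,"dx": 0,"dy": 0,"dz": 0,"twist": -0.4},
    {"jaw": 0,"dx": 0,"dy": 0,"dz": 0,"twist": -0.8},
    {"jaw": 0,"dx": 0,"dy": 0,"dz": 0,"twist": -0.9},
    {"jaw": 0,"dx": 0,"dy": 0,"dz": 0,"twist": -0.9},
    {"jaw": 0,"dx": 0,"dy": 0,"dz": 0,"twist": -0.9},
    {"jaw": 0,"dx": 0,"dy": 0,"dz": 0,"twist": -0.9},
    {"jaw": 0,"dx": 0,"dy": 0,"dz": 0,"twist": -0.9},
    {"jaw": 0,"dx": 0,"dy": 0,"dz": 0,"twist": -0.8},
    {"jaw": 0,"dx": 0,"dy": 0,"dz": 0,"twist": -0.6},
    {"jaw": 0,"dx": 0,"dy": 0,"dz": 0,"twist": -0.3},
    {"jaw": 0,"dx": 0,"dy": 0,"dz": 0,"twist": 0},
    {"jaw": 0,"dx": 0,"dy": 0,"dz": 0,"twist": 0},
  ],
)

```text
time_s: 13.85
eef_pos: [471.6, -62.7, 194.2]
eef_rot: [2.041, 2.388, -0.0]
contact_force: [-0.3, -0.2, -1.8]
grip_width: 11.4
finger_force: 40.0
```

```bash
python3 - <<'E'
from h import *
go([585,-44.5,193],9)
for n in ('side','top'):
  p=camera(n); w=cloud(p)
  for t in ('hook_seat','hook_tips','rect_handle'):
    for d in nets.mark_of(t,p): print(n,t,np.round(d['point'],1),round(d['conf'],2))
  if n=='side': cv2.imwrite('pics/s6.png',cv2.resize(p['img'][130:330,240:480],(720,600))[:,:,::-1])
  m=(np.hypot(w[...,0]-471,w[...,1]+62)<85)&(abs(w[...,2]-247)<7); q=w[m]; c=q.mean(0); d=np.linalg.svd(q-c)[2][0]; s=(q-c)@d
  print(n,len(q),c.round(1),np.degrees(np.arctan2(d[1],d[0])),np.degrees(np.arcsin(d[2])),s.min(),s.max())
E
```

```text
t 13.85 pos [471.6 -62.7 194.2] ya 9.0 units [0.01 4.59 0.05] twist units -0.01 tilt 0.0 w 11.4 F [-0.3 -0.2 -1.8] ff 40.0 j [-0.37  0.12  1.69 -0.    1.33 -0.52]
side hook_seat [584.  -46.2 208.3] 0.63
side hook_tips [557.3 -48.7 229.3] 0.92
side rect_handle [ 540.7 -546.3  146.3] 0.94
side rect_handle [ 322.6 -625.2  144.7] 0.72
side rect_handle [468.8 -62.8 251.3] 0.71
side rect_handle [ 292.3 -184.   146.4] 0.67
side rect_handle [ 284.8 -400.1  145. ] 0.62
side 113 [472.7 -88.8 248.9] -77.77693315265243 0.9218182136889974 -90.6379605838312 55.13270873228715
top hook_seat [585.1 -43.2 207.3] 0.91
top rect_handle [ 326.2 -626.5  147.9] 0.78
top rect_handle [ 538.8 -550.2  143.1] 0.72
top rect_handle [ 293.6 -187.   146.2] 0.63
top rect_handle [ 277.6 -396.8  141.6] 0.56
top 63 [471.4 -59.4 249.4] 99.04463733668355 0.07359291464292966 -75.72405209068843 70.28836285364558
```

View pics/s6.png

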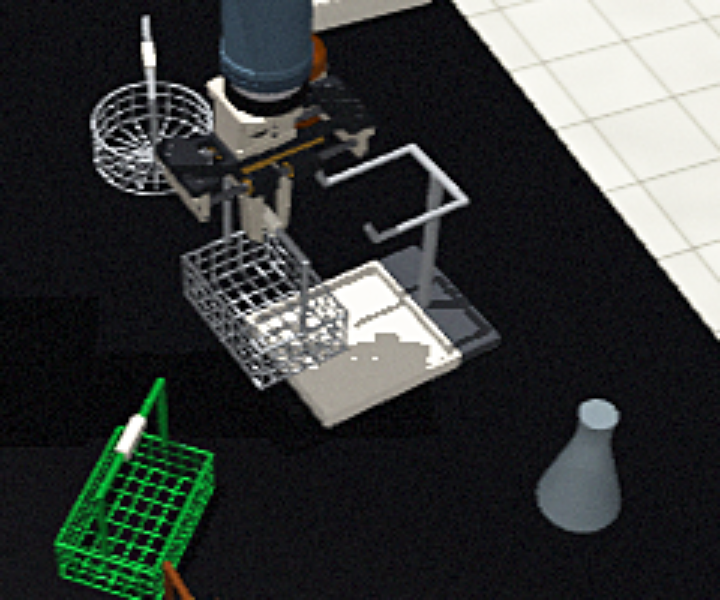

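The basket hangs square in front of the hook, with the prong tips at crop (322,178) and (373,232). The rim is below the prongs and the bar above the tips. I move forward over the tips.

Request:
carry_out(
  motion=[
    {"jaw": 0,"dx": 0,"dy": 0.25,"dz": 0,"twist": 0},
    {"jaw": 0,"dx": 0,"dy": 0.45,"dz": 0,"twist": 0},
    {"jaw": 0,"dx": 0,"dy": 0.5,"dz": 0,"twist": 0},
    {"jaw": 0,"dx": 0,"dy": 0.5,"dz": 0,"twist": 0},
    {"jaw": 0,"dx": 0,"dy": 0.5,"dz": 0,"twist": 0},
    {"jaw": 0,"dx": 0,"dy": 0.5,"dz": 0,"twist": 0},
    {"jaw": 0,"dx": 0,"dy": 0.5,"dz": 0,"twist": 0},
    {"jaw": 0,"dx": 0,"dy": 0.5,"dz": 0,"twist": 0},
    {"jaw": 0,"dx": 0,"dy": 0.5,"dz": 0,"twist": 0},
    {"jaw": 0,"dx": 0,"dy": 0.4,"dz": 0,"twist": 0},
    {"jaw": 0,"dx": 0,"dy": 0.2,"dz": 0,"twist": 0},
    {"jaw": 0,"dx": 0,"dy": 0,"dz": 0,"twist": 0},
  ],
)

```text
time_s: 15.45
eef_pos: [590.7, -43.7, 193.9]
eef_rot: [-2.039, -2.39, 0.0]
contact_force: [-0.7, 0.0, -2.0]
grip_width: 11.4
finger_force: 40.0
```

Request:
carry_out(
  motion=[
    {"jaw": 0,"dx": 0,"dy": 0,"dz": 0.2,"twist": 0},
    {"jaw": 0,"dx": 0,"dy": 0,"dz": 0.3,"twist": 0},
    {"jaw": 0,"dx": 0,"dy": 0,"dz": 0.3,"twist": 0},
    {"jaw": 0,"dx": 0,"dy": 0,"dz": 0.2,"twist": 0},
    {"jaw": 0,"dx": 0,"dy": 0,"dz": 0.1,"twist": 0},
    {"jaw": 0,"dx": 0,"dy": 0,"dz": 0,"twist": 0},
    {"jaw": 0,"dx": 0,"dy": 0,"dz": 0,"twist": 0},
  ],
)

```text
time_s: 16.15
eef_pos: [590.3, -43.9, 166.8]
eef_rot: [2.04, 2.389, 0.0]
contact_force: [-0.5, -1.5, -1.8]
grip_width: 11.9
finger_force: 40.0
```

```bash
python3 - <<'E'
from h import *
go([585,-44.5,160],9)
for n in ('side','top'):
  p=camera(n); w=cloud(p)
  for t in ('hook_seat','hook_tips','rect_handle'):
    for d in nets.mark_of(t,p):
      if d['point'][1]>-150: print(n,t,np.round(d['point'],1),round(d['conf'],2))
  if n=='side': cv2.imwrite('pics/s7.png',cv2.resize(p['img'][130:290,280:480],(750,600))[:,:,::-1])
E
```

```text
t 16.15 pos [590.3 -43.9 166.8] ya 9.0 units [ 0.01 -0.21  0.27] twist units 0.01 tilt 0.02 w 11.9 F [-0.5 -1.5 -1.8] ff 40.0 j [-0.26  0.35  1.46  0.    1.33 -0.42]
side hook_seat [583.3 -44.5 212.5] 0.67
side hook_tips [562.5 -44.3 230.1] 0.83
side rect_handle [587.9 -42.7 221. ] 0.6
top hook_seat [587.5 -45.8 208.8] 0.64
top hook_tips [559.9 -51.7 230.9] 0.74
```

View pics/s7.png

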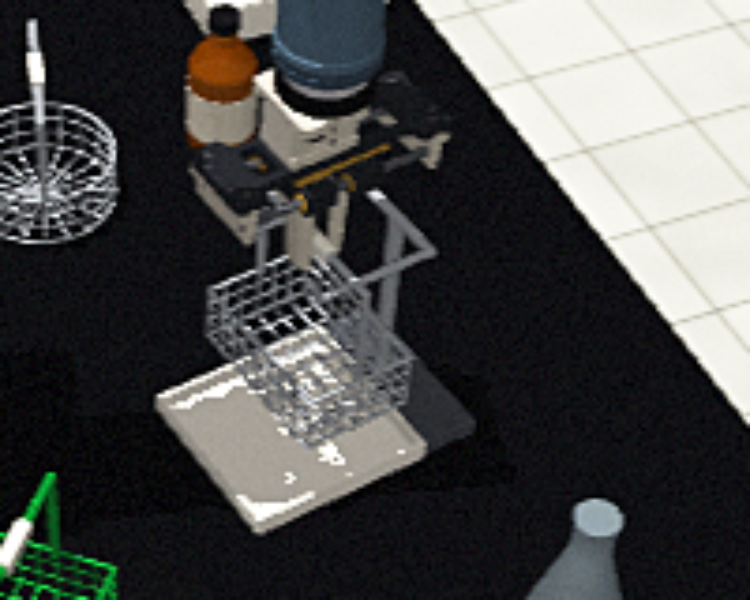

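The bar is behind the upturned tips, and the basket sits between the tray and the prongs. I lower the last 6–8 mm and watch the force.

Request:
carry_out(
  motion=[
    {"jaw": 0,"dx": 0,"dy": 0,"dz": 0.08,"twist": 0},
    {"jaw": 0,"dx": 0,"dy": 0,"dz": 0.08,"twist": 0},
    {"jaw": 0,"dx": 0,"dy": 0,"dz": 0.06,"twist": 0},
    {"jaw": 0,"dx": 0,"dy": 0,"dz": 0,"twist": 0},
    {"jaw": 0,"dx": 0,"dy": 0,"dz": 0,"twist": 0},
  ],
)

```text
time_s: 17.05
eef_pos: [590.2, -43.9, 161.1]
eef_rot: [-2.04, -2.389, 0.0]
contact_force: [-0.3, 0.1, -2.2]
grip_width: 11.7
finger_force: 40.0
```

Request:
carry_out(
  motion=[
    {"jaw": 0,"dx": 0,"dy": 0,"dz": 0.04,"twist": 0},
    {"jaw": 0,"dx": 0,"dy": 0,"dz": 0.04,"twist": 0},
    {"jaw": 0,"dx": 0,"dy": 0,"dz": 0,"twist": 0},
    {"jaw": 0,"dx": 0,"dy": 0,"dz": 0,"twist": 0},
  ],
)

```text
time_s: 17.45
eef_pos: [590.3, -43.9, 159.5]
eef_rot: [2.039, 2.389, 0.0]
contact_force: [-0.7, 0.6, 1.0]
grip_width: 11.7
finger_force: 40.0
```

Request:
carry_out(
  motion=[
    {"jaw": 0,"dx": 0,"dy": 0,"dz": 0.02,"twist": 0},
    {"jaw": 0,"dx": 0,"dy": 0,"dz": 0,"twist": 0},
    {"jaw": 0,"dx": 0,"dy": 0,"dz": 0,"twist": 0},
  ],
)

```text
time_s: 17.75
eef_pos: [590.4, -43.9, 159.3]
eef_rot: [2.039, 2.389, 0.001]
contact_force: [-2.3, 0.6, 5.7]
grip_width: 11.7
finger_force: 40.0
```

The bar is seated, with contact force at +5.7 N. I open to 45 mm, then rise slowly.

Request:
carry_out(
  motion=[
    {"jaw": 20,"dx": 0,"dy": 0,"dz": 0,"twist": 0},
    {"jaw": 20,"dx": 0,"dy": 0,"dz": 0,"twist": 0},
    {"jaw": 20,"dx": 0,"dy": 0,"dz": 0,"twist": 0},
    {"jaw": 45,"dx": 0,"dy": 0,"dz": 0,"twist": 0},
    {"jaw": 45,"dx": 0,"dy": 0,"dz": 0,"twist": 0},
    {"jaw": 45,"dx": 0,"dy": 0,"dz": 0,"twist": 0},
    {"jaw": 45,"dx": 0,"dy": 0,"dz": 0,"twist": 0},
    {"jaw": 45,"dx": 0,"dy": 0,"dz": 0,"twist": 0},
  ],
)

```text
time_s: 18.55
eef_pos: [590.2, -43.9, 158.7]
eef_rot: [2.04, 2.389, -0.0]
contact_force: [-0.1, -0.8, 0.6]
grip_width: 45.2
finger_force: 0.0
```

Request:
carry_out(
  motion=[
    {"jaw": 45,"dx": 0,"dy": 0,"dz": -0.3,"twist": 0},
    {"jaw": 45,"dx": 0,"dy": 0,"dz": -0.5,"twist": 0},
    {"jaw": 45,"dx": 0,"dy": 0,"dz": -0.6,"twist": 0},
    {"jaw": 45,"dx": 0,"dy": 0,"dz": -0.6,"twist": 0},
    {"jaw": 45,"dx": 0,"dy": 0,"dz": -0.6,"twist": 0},
    {"jaw": 45,"dx": 0,"dy": 0,"dz": -0.6,"twist": 0},
    {"jaw": 45,"dx": 0,"dy": 0,"dz": -0.6,"twist": 0},
    {"jaw": 45,"dx": 0,"dy": 0,"dz": -0.4,"twist": 0},
    {"jaw": 45,"dx": 0,"dy": 0,"dz": 0,"twist": 0},
    {"jaw": 45,"dx": 0,"dy": 0,"dz": 0,"twist": 0},
    {"jaw": 45,"dx": 0,"dy": 0,"dz": 0,"twist": 0},
    {"jaw": 45,"dx": 0,"dy": 0,"dz": 0,"twist": 0},
  ],
)

```text
time_s: 19.75
eef_pos: [589.8, -43.7, 262.8]
eef_rot: [-2.039, -2.388, 0.001]
contact_force: [-1.2, -0.2, -0.4]
grip_width: 44.7
finger_force: 0.0
```

```bash
python3 - <<'E'
from h import *
go([585,-44.5,160],9)
for n in ('side','top'):
  p=camera(n); w=cloud(p)
  for t in ('hook_seat','rect_handle','round_handle'):
    for d in nets.mark_of(t,p):
      if d['point'][1]>-150: print(n,t,np.round(d['point'],1),round(d['conf'],2))
  if n=='side': cv2.imwrite('pics/s8.png',cv2.resize(p['img'][130:290,280:480],(750,600))[:,:,::-1])
E
```

```text
t 19.75 pos [589.8 -43.7 262.8] ya 9.0 units [-0.   -0.19  4.11] twist units 0.01 tilt 0.1 w 44.7 F [-1.2 -0.2 -0.4] ff 0.0 j [-0.26  0.3   1.3   0.    1.55 -0.42]
side hook_seat [587.6 -44.  209.8] 0.78
side rect_handle [589.  -40.5 214.1] 0.94
side round_handle [493.8 313.3 144.1] 0.81
top hook_seat [587.  -44.8 208.3] 0.88
top round_handle [487.1 316.2 145.1] 0.71
```

View pics/s8.png

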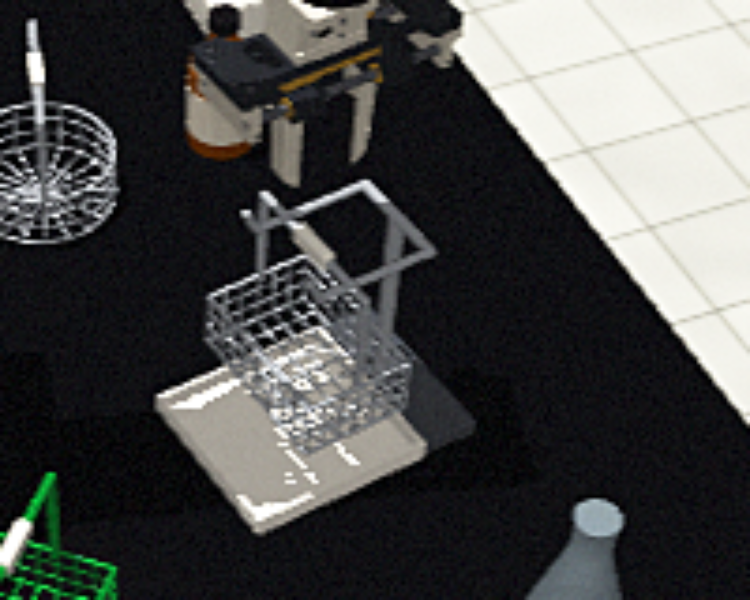

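The basket hangs level on both prongs, with its grip at crop (312,243) and the bar behind the tips. The gripper is clear and the round basket is unmoved.

```bash
python3 -c "
from bench import env
print(env.finish_job())"
```

```text
the job is handed in; nothing more can be done
None
```

The rectangular basket hangs level on both prongs behind the tips, let go, with the round basket unmoved; the job is handed in at about 20 s of the 54 s allowed, and the hand-in returned no verdict.

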